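Release the ratchet of the loaded tube carousel and ease its drum back to the start

ROBOT

A 6-joint arm with a two-finger parallel gripper is mounted at the origin on the work surface. World frame = base frame: x ahead of the robot, y to its left, z up, the work surface at z = 0. Lengths are in m, angles in degrees, forces in N, time in s.
With the tool pointing down it reaches from about 0.4 to 0.825 m from the base axis. Payload 7 kg.
Tool frame: the origin (TCP) lies at the very end of the fingers, on their centre line; the grasp point (between the pads) lies hold_point_z behind it (hold_point_z is the distance from the TCP to the grasp point, in m); z points along the fingers, y is the direction in which the jaws open and shut (so a half turn about z gives the same grasp; the last joint's range is limited). The gripper opens to 88 mm and grips with 3 to 60 N. Pads are 19 mm wide; open, the fingers measure 130 mm over their backs; the gripper's body (78 mm by 193 mm) begins 47 mm behind the grasp point.
Start: joints at [93.283, 20.546, 0.682, 0, -70.136, -16.507], TCP at [0.154, 0.657, 0.227] pointing down, gripper open.
Joint ranges: [-176.03, 176.03], [-82.01, 121.73], [-58.28, 71.71], [-173.87, 95.51], [-174.79, -0.11], [-173.66, 173.66]. Speed limits (degrees/s): [136.94, 136.94, 172.46, 180, 180, 180].

INTERFACE

Orientations are given as [roll, pitch, yaw] about the fixed x, y, z axes, in that order (R = Rz(yaw) Ry(pitch) Rx(roll)).
In Python, from plant import get_obs, snapshot, close_job, hold_point_z gives the robot as it stands. The module is installed in compiled form; this text tells all that it offers.
- The arm moves only by the tool jog_arm, never from a script. Its argument "commands" is a list of rows, each a list of 4 numbers: the shift along the world's x, y, z in mm, then the turn about the world's z in degrees. In form: [[x, y, z, turn], ...]. A call has exactly 10 rows; each row shifts and turns the commanded pose from where the row before left it; what a row does not reach is not made up. A row lasts 1/12 s, in which the tool goes at most 41.7 mm and 7.16 degrees, less where a joint would pass 70% of its speed; a pose out of reach is approached as far as the arm can. A call is refused whole if a number of a shift passes 41.7 or a number of a turn 7.16, either way. A call with a gripper value outside its range is refused whole. "fingers" is the finger opening in mm, from 0 to 87.6, set as the call begins (left out, the last holds). The fingers move at their own pace and stop on an object; the grip force is fixed at half the most. Time passes only in rows, so rows that do not move let the fingers close, or fill a call up. It gives the time, the measured TCP pose, the force and the opening at its end, in the units of the state.
- get_obs(): the state, without advancing time (a new reading comes with each control period).
- snapshot(name): name is "side" or "top" or "wrist"; returns a dict with "image" (400x640x3 uint8, red, green, blue), "fov_y" (degrees; the focal length in pixels is half the picture's height over the tangent of half this angle, whatever the lens; pixels are square), "cx", "cy" (the principal point, pixels), "dist_coeffs" ([k1, k2, p1, p2, k3] as OpenCV has them; the pictures are not rectified), "rvec" (rotation vector, rad) and "tvec" (3), from world to camera coordinates, as OpenCV has them; the wrist camera has in their place "mount" (4x4, takes a point from camera to tool coordinates, whose origin is the TCP and whose axes are the flange's). Camera axes: x right, y down, z forward; pixel columns grow to the right and rows downward; lengths in m; the calibration is good to about 2 mm. A picture is of the moment at which its call begins: read the wrist's pose just before it. There is no depth.
- close_job(): hands the job in, once; it reports no verdict.
The state is a dict: "clock": time; "joint_pos": joint angles; "qvel": joint speeds; "tau": joint torques, N m; "tool_pos": TCP position; "orientation": TCP orientation; "force": force on the tool from outside, world axes, zero at the start; "moment": the same for the moment, N m; "opening": finger opening in m.
Only numpy, scipy, OpenCV 4.12 (cv2) and the standard library are available. Lean on these libraries where they do the work, as an engineer would, in place of code of your own. Each camera call takes 0.05 s, during which the arm holds its last target.

TASK

Bring the loaded tube carousel (the larger of the two, with capped tubes in its drum) back to its start: flick its sprung pawl fully off the ratchet wheel so that it stays off, then take the crank knob and ease the drum back counter-clockwise (seen from above), slowly because the tubes are full, until its lug is home against the start stop. Leave the pawl off, let go, and leave the smaller empty carousel as it is.

Things in the scene. Friction and masses are not known exactly. Their poses are not given: they have to be found in the camera images.
- carousel: Larger tube carousel, screwed down: white base plate 215 x 190 x 12 mm, steel ratchet wheel 150 mm across (15 to 25 mm above the bench), white drum 120 mm across, top 54 mm up, with capped tubes reaching 66 mm. Origin on the drum's vertical axis at bench level, z up. In its frame the pawl's pivot is at x 100, y 30 mm; the start stop is a 52 mm tall aluminium post at x -12, y 93 mm.
- carousel_pawl (a joint): Pawl: dark steel lever beside the wheel, on a vertical pivot; grows counter-clockwise from above. 0 to 0.15: tip in or on the teeth, the drum turns clockwise only; 0.6: fully off, at its end stop; beyond 0.45 counts as off. An over-centre spring throws it to the nearer end (changing over at 0.3) and holds it there; about 3 N at the tab moves it.
- carousel_tab (a point): Point on the pawl's upright thumb tab, a 14 x 14 mm post on the pawl's tail, 15 to 87 mm above the bench; the point is on its centre line, 77 mm up, 56 mm from the pivot. The bench is clear for 50 mm on its outer side. Pushing it towards the drum's side (the carousel's -x, about 33 mm in all, round the pivot) swings the tip out of the teeth.
- carousel_drum (a joint): Drum angle: 0 with its lug against the start stop; grows clockwise from above. At value a the crank knob is at x = 45 sin a, y = 45 cos a mm in the carousel's frame. Light drag (about 2 N at the knob); it stays where it is left. Within 0.17 of 0 counts as home. The full tubes must not be turned back faster than 2.5 rad/s.
- carousel_grip (a point): Centre of the crank knob: black upright cylinder, 20 mm diameter, 44 mm tall, spinning freely on its own axis, 45 mm out from the drum's axis on the flat crank bar. The bar's top is 72 mm and the knob's top 117 mm above the bench, this point 95 mm.
- spare_grip (a point): Centre of the crank knob of the smaller empty carousel (same build, about three quarters of the size, no tubes), which is to be left as it is.
- spare_tab (a point): A point on the thumb tab of the smaller carousel's pawl, 77 mm above the bench, to be left as it is.

How it is judged:
By the outcome, as a careful person would: the job done as asked, in the order asked, and still so for the second after the job is handed in, with the robot touching nothing.
It also fails if it takes over 53 s, if anything falls off the work surface, if the arm or the gripper's body presses on something with over 40 N, if the wrist force passes 120 N, or if a joint passes its speed limit or range.

## Working session

There is one attempt and no reset: what is moved stays moved. The work goes in short steps, Python scripts to look and compute and a tool call to move; the robot and the scene stay as the last step left them, time stands still between calls to the robot, and variables do not carry over. Pictures are saved under pics/ and viewed, and the job is handed in when it is done.

Besides the shell and the picture viewer there is one more tool, called as name([rows], argument=value, ...), one row to a line, values as JSON. jog_arm: Moves the arm, as the interface text tells. Its arguments: {"type":"object","properties":{"commands":{"type":"array","items":{"type":"array","items":{"type":"number"}}},"fingers":{"type":"number"}},"required":["commands"]}

```bash
mkdir -p pics; python3 - <<'E'
from plant import get_obs,snapshot,hold_point_z
import cv2
print(hold_point_z, get_obs())
for n in("side","top"):
    s=snapshot(n); cv2.imwrite(f"pics/{n}0.png",s["image"][:,:,::-1]); print({k:v for k,v in s.items() if k!="image"})
E
```

```text
0.0188 {'clock': 0.0, 'joint_pos': array([ 9.32836041e+01,  2.05924759e+01,  6.31940754e-01, -2.02123511e-02,
       -7.01353933e+01, -1.65061438e+01]), 'qvel': array([ 0.02393419,  0.00970032, -0.02408611, -0.01480269, -0.04744759,
        0.02340881]), 'tau': array([-2.09575366e-03, -5.82708871e+01,  2.93062609e+01,  6.99722975e+00,
        6.91663125e-03, -1.56422452e-04]), 'tool_pos': array([0.15431863, 0.65660566, 0.22559673]), 'orientation': array([ 1.79902626e+02, -9.04008283e-03, -1.32294161e+01]), 'force': array([-0.16603242,  0.67969444, -0.95745116]), 'moment': array([-0.07245841,  0.01280567,  0.00846777]), 'opening': 0.08746106909887869}
{'fov_y': 54.03629498839763, 'cx': 327.85434787491937, 'cy': 202.3806516498092, 'dist_coeffs': array([-0.05521613,  0.        ,  0.        ,  0.        ,  0.        ]), 'rvec': array([ 0.21972165, -2.71067688,  1.38409369]), 'tvec': array([0.56125492, 0.11424322, 0.89702433])}
{'fov_y': 55.179797953346636, 'cx': 319.76761679036525, 'cy': 197.57588393091694, 'dist_coeffs': array([-0.00842809,  0.        ,  0.        ,  0.        ,  0.        ]), 'rvec': array([ 2.20317838, -2.14808268,  0.08378681]), 'tvec': array([0.03350924, 0.56698362, 0.77785692])}
```

View pics/side0.png

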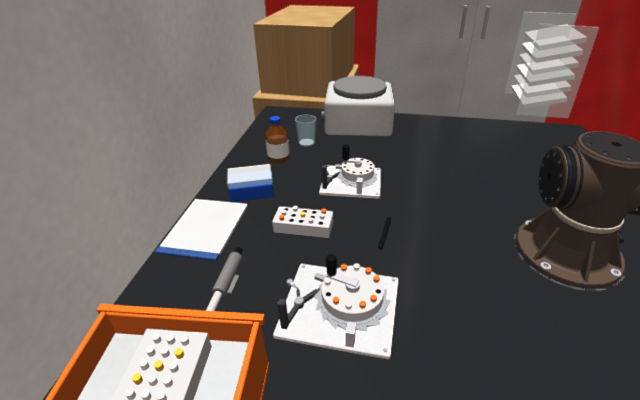

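View pics/top0.png

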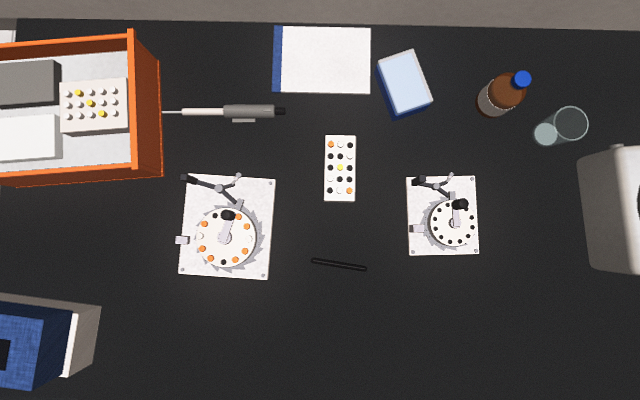

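```bash
cat > h.py <<'E'
from plant import get_obs,snapshot,hold_point_z
import cv2, numpy as np
from scipy.spatial.transform import Rotation as R
def cam(s):
    f=200/np.tan(np.radians(s["fov_y"]/2)); K=np.array([[f,0,s["cx"]],[0,f,s["cy"]],[0,0,1]])
    if "mount" in s:
        o=s["obs"]; T=np.eye(4); T[:3,:3]=R.from_euler("xyz",o["orientation"],degrees=True).as_matrix(); T[:3,3]=o["tool_pos"]
        T=T@s["mount"]; Rc=T[:3,:3].T; t=-Rc@T[:3,3]
    else: Rc=cv2.Rodrigues(s["rvec"])[0]; t=s["tvec"]
    return K,np.array(s["dist_coeffs"]),Rc,np.array(t)
def take(n):
    o=get_obs(); s=snapshot(n); s["obs"]=o; return s
def plane(s,px,z):
    K,d,Rc,t=cam(s); u=cv2.undistortPoints(np.array([[px]],float),K,d)[0,0]
    r=Rc.T@np.array([u[0],u[1],1]); c=-Rc.T@t; return c+r*(z-c[2])/r[2]
def proj(s,P):
    K,d,Rc,t=cam(s); return cv2.projectPoints(np.array(P,float).reshape(-1,1,3),cv2.Rodrigues(Rc)[0],t,K,d)[0][:,0]
E
python3 - <<'E'
from h import *
s=take("side");t=take("top"); w=take("wrist")
cv2.imwrite("pics/w0.png",w["image"][:,:,::-1])
a=cv2.resize(t["image"][160:290,165:290,::-1],None,fx=5,fy=5)[:600];cv2.imwrite("pics/tc.png",cv2.resize(t["image"][165:285,170:285,::-1],None,fx=5,fy=5,interpolation=cv2.INTER_CUBIC))
cv2.imwrite("pics/sc.png",cv2.resize(s["image"][245:355,270:405,::-1],None,fx=5,fy=5,interpolation=cv2.INTER_CUBIC))
for p,z in (((180,175),.012),((275,179),.012),((268,279),.012),((179,274),.012),((228,215),.117),((225,238),.054)): print(p,plane(t,p,z))
E
```

```text
(180, 175) [0.60793744 0.34853224 0.012     ]
(275, 179) [0.60432801 0.14453115 0.012     ]
(268, 279) [0.39344774 0.15177521 0.012     ]
(179, 274) [0.39872281 0.33899324 0.012     ]
(228, 215) [0.52165134 0.21570596 0.117     ]
(225, 238) [0.47751291 0.23515701 0.054     ]
```

View pics/tc.png

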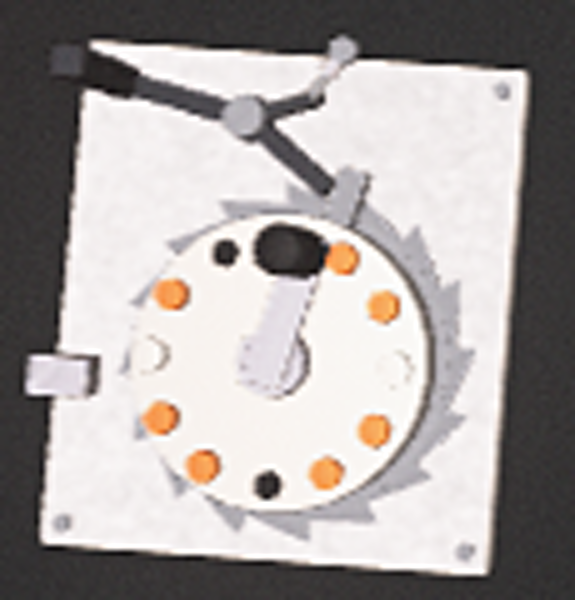

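View pics/sc.png

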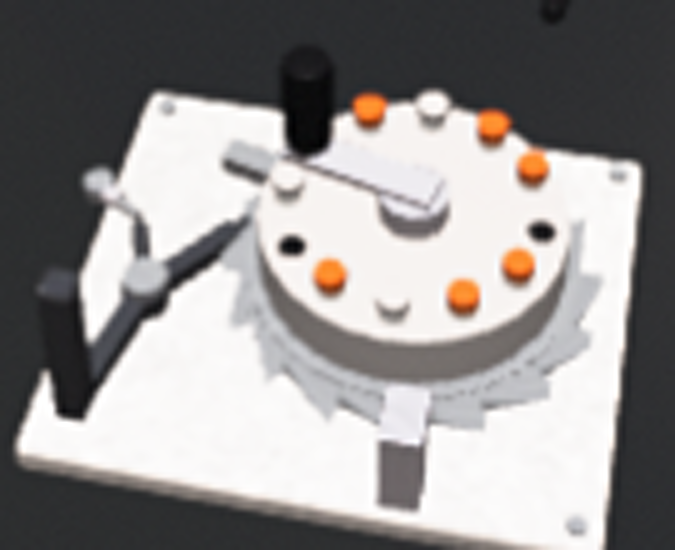

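View pics/w0.png

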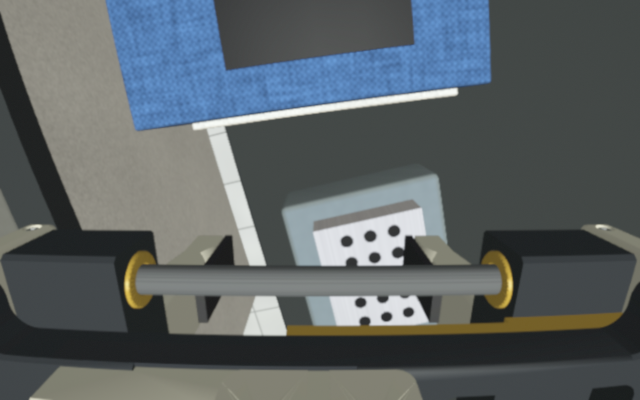

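```bash
python3 - <<'E'
from h import *
s=take("side");t=take("top")
tp=lambda x,y:((x+.5)/5-.5+170,(y+.5)/5-.5+165)
sp=lambda x,y:((x+.5)/5-.5+270,(y+.5)/5-.5+245)
D={}
for n,a,b,z in (("drum",(282.5,362),(415,205),.054),("post",(48,375),(407,412),.052),("tab",(68,60),(60,285),.087),("knob",(274,250),(306,62),.117),("pivot",(243,117),(145,277),.03)):
    P=plane(t,tp(*a),z);Q=plane(s,sp(*b),z);D[n]=P;print(n,P,Q)
for C,dd in ((D["drum"],D),):
    for n,l in (("post",(-12,93)),("pivot",(100,30))):
        v=(D[n]-C)[:2]; print(n,np.hypot(*v),np.hypot(*l),np.degrees(np.arctan2(v[1],v[0])-np.arctan2(l[1],l[0])))
    v=(D["knob"]-C)[:2]; print(np.hypot(*v),np.degrees(np.arctan2(v[1],v[0])))
print(np.hypot(*(D["tab"]-D["pivot"])[:2]))
E
```

```text
drum [0.47956024 0.2330419  0.054     ] [0.48138143 0.22748832 0.054     ]
post [0.47184568 0.32770224 0.052     ] [0.47288576 0.32120376 0.052     ]
tab [0.5949063  0.31374223 0.087     ] [0.59659814 0.31351174 0.087     ]
knob [0.52221904 0.22239978 0.117     ] [0.52444232 0.22061224 0.117     ]
pivot [0.58015633 0.26018607 0.03      ] [0.58229882 0.25886838 0.03      ]
post 0.09497417352142538 93.7709976485267 -2.693222501070783
pivot 0.10419395228319368 104.4030650891055 -1.5985780494132849
0.04396621081600138 -14.007704746973037
0.05555019774139956
```

```bash
python3 - <<'E'
from h import *
s=take("side");t=take("top");w=take("wrist")
for n in (s,t,w):
    K,d,Rc,tt=cam(n); print("cam",-Rc.T@tt)
for z in (0,.05,.08,.1,.12,.15): print(z,plane(t,(163,176),z),plane(t,(132,30),z),plane(s,(267,315),z),plane(s,(104,311),z), "blue",plane(t,(101,305),z))
for z in (0,.1,.15,.2): print(z,"w",plane(w,(490,85),z),plane(w,(490,0),z),plane(w,(140,130),z))
E
```

```text
cam [0.43294442 0.74397219 0.62591993]
cam [0.4993101  0.04192633 0.82254866]
cam [0.22488914 0.64188402 0.38540839]
0 [0.60644886 0.39007061 0.        ] [0.93610719 0.48067798 0.        ] [0.64268841 0.28121492 0.        ] [0.97336645 0.32872832 0.        ] blue [0.32775931 0.50598583 0.        ]
0.05 [0.59993625 0.36890808 0.05      ] [0.90955575 0.45400772 0.05      ] [0.62593355 0.31818109 0.05      ] [0.93019623 0.36189901 0.05      ] blue [0.33818731 0.47777719 0.05      ]
0.08 [0.59602869 0.35621056 0.08      ] [0.89362488 0.43800557 0.08      ] [0.61588064 0.34036079 0.08      ] [0.9042941  0.38180142 0.08      ] blue [0.34444411 0.46085201 0.08      ]
0.1 [0.59342364 0.34774554 0.1       ] [0.8830043  0.42733747 0.1       ] [0.6091787  0.35514726 0.1       ] [0.88702601 0.39506969 0.1       ] blue [0.34861532 0.44956856 0.1       ]
0.12 [0.5908186  0.33928053 0.12      ] [0.87238373 0.41666936 0.12      ] [0.60247675 0.36993373 0.12      ] [0.86975792 0.40833797 0.12      ] blue [0.35278652 0.43828511 0.12      ]
0.15 [0.58691103 0.32658301 0.15      ] [0.85645286 0.40066721 0.15      ] [0.59242384 0.39211343 0.15      ] [0.84385579 0.42824038 0.15      ] blue [0.35904332 0.42135992 0.15      ]
0 w [0.20747132 0.4473071  0.        ] [0.29565337 0.43566739 0.        ] [0.25024214 0.84788945 0.        ]
0.1 w [0.21199064 0.49779301 0.1       ] [0.27729253 0.48917339 0.1       ] [0.24366392 0.79443824 0.1       ]
0.15 w [0.2142503  0.52303596 0.15      ] [0.26811211 0.5159264  0.15      ] [0.24037482 0.76771264 0.15      ]
0.2 w [0.21650995 0.54827892 0.2       ] [0.25893168 0.5426794  0.2       ] [0.23708571 0.74098704 0.2       ]
```

```bash
python3 - <<'E'
import cv2
a=cv2.imread("pics/side0.png");cv2.imwrite("pics/st.png",cv2.resize(a[290:400,50:290],None,fx=3,fy=3))
a=cv2.imread("pics/top0.png");cv2.imwrite("pics/tt.png",cv2.resize(a[0:400,0:200],None,fx=1.5,fy=1.5))
E
```

```text
(no output)
```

View pics/st.png

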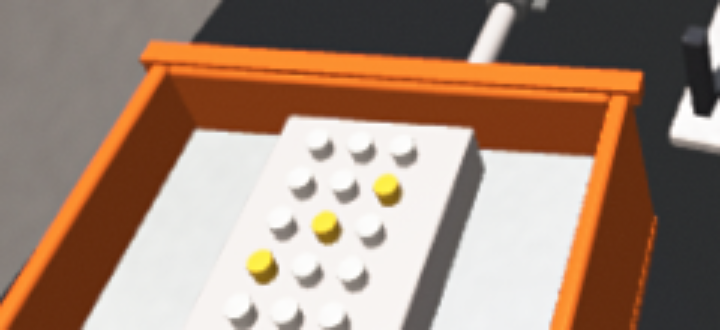

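View pics/tt.png

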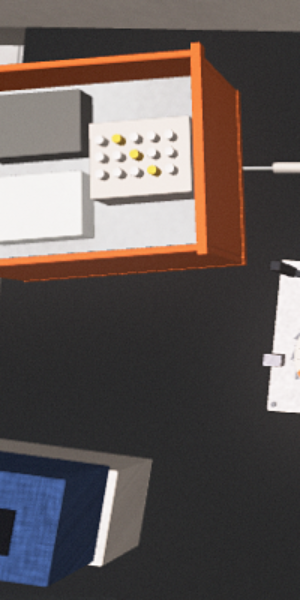

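```bash
python3 - <<'E'
from h import *
s=take("side");t=take("top")
def tri(a,b):
    P=[];U=[]
    for c,p in((t,a),(s,b)):
        K,d,Rc,tt=cam(c);P.append(np.c_[Rc,tt]);U.append(cv2.undistortPoints(np.array([[p]],float),K,d)[0,0])
    X=cv2.triangulatePoints(P[0],P[1],U[0],U[1])[:,0];return X[:3]/X[3]
print(tri((137,168),(263,316)),tri((128,30),(99,306)),tri((128,30),(104,311)))
K,d,Rc,tt=cam(t);c=-Rc.T@tt
# blue box: gray base/ top edges in top view
for px in ((101,305),(75,313),(63,377),(43,319)):
  for z in (0,.1,.2,.3): print(px,z,plane(t,px,z)[:2])
E
```

```text
[0.60315734 0.38248556 0.13308889] [0.86422687 0.41454744 0.13950285] [0.8620981  0.41621495 0.13340633]
(101, 305) 0 [0.32775931 0.50598583]
(101, 305) 0.1 [0.34861532 0.44956856]
(101, 305) 0.2 [0.36947132 0.39315129]
(101, 305) 0.3 [0.39032733 0.33673402]
(75, 313) 0 [0.30950343 0.56038042]
(75, 313) 0.1 [0.33257886 0.49735021]
(75, 313) 0.2 [0.3556543  0.43432001]
(75, 313) 0.3 [0.37872973 0.37128981]
(63, 377) 0 [0.17752928 0.57592257]
(63, 377) 0.1 [0.21664926 0.51100286]
(63, 377) 0.2 [0.25576923 0.44608314]
(63, 377) 0.3 [0.2948892  0.38116343]
(43, 319) 0 [0.29499175 0.62796829]
(43, 319) 0.1 [0.31983141 0.55672121]
(43, 319) 0.2 [0.34467108 0.48547412]
(43, 319) 0.3 [0.36951075 0.41422703]
```

jog_arm([
  [0,0,40,0],
  [0,0,40,0],
  [0,0,40,0],
  [15,-10,0,-7],
  [25,-17,0,-7],
  [25,-17,0,-7],
  [25,-17,0,-7],
  [25,-17,0,-7],
  [25,-17,0,-7],
  [25,-17,0,-7],
], fingers=0)

```text
clock: 1.43
tool_pos: [0.3204, 0.5441, 0.3468]
orientation: [-180.0, 0.0, -62.6]
force: [0.3, 0.1, 0.5]
opening: 0.0264
```

jog_arm([
  [30,-20,0,-7],
  [30,-20,0,-7],
  [30,-20,0,-7],
  [30,-20,0,-7],
  [30,-20,0,0],
  [30,-20,0,0],
  [30,-20,0,0],
  [30,-20,0,0],
  [30,-20,0,0],
  [15,-10,0,0],
])

```text
clock: 2.27
tool_pos: [0.6071, 0.3524, 0.3461]
orientation: [180.0, -0.1, -90.3]
force: [-0.4, 0.7, 0.2]
opening: 0.0008
```

```bash
python3 - <<'E'
from h import *
w=take("wrist");cv2.imwrite("pics/w1.png",w["image"][:,:,::-1]);print(w["obs"]["tool_pos"])
np.save("w1.npy",w,allow_pickle=True)
for P in ((.595,.314,.087),(.522,.222,.117),(.472,.327,.052)): print(proj(w,P))
E
```

```text
[0.60710253 0.35243556 0.34609684]
[[327.98747521 135.32249676]]
[[395.55620976  52.62047735]]
[[417.76405476 142.91243453]]
```

View pics/w1.png

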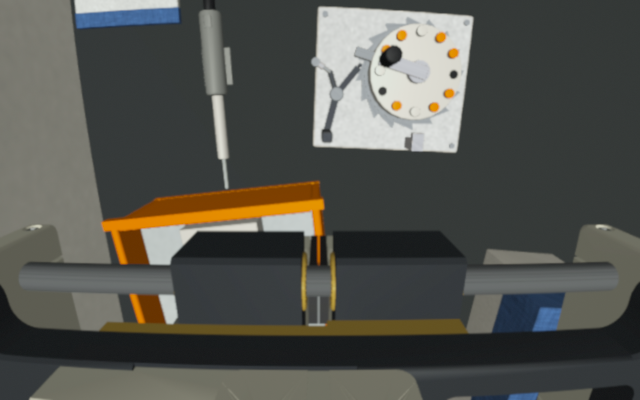

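jog_arm([
  [22,-21,0,0],
  [22,-21,0,0],
  [0,0,-25,0],
  [0,0,-25,0],
  [0,0,-25,0],
  [0,0,-25,0],
  [0,0,-25,0],
  [0,0,-25,0],
  [0,0,-25,0],
  [0,0,-20,0],
])

```text
clock: 3.15
tool_pos: [0.6478, 0.3128, 0.1495]
orientation: [179.9, -0.0, -90.2]
force: [0.4, 0.3, -1.0]
opening: 0.0005
```

jog_arm([
  [0,0,-15,0],
  [0,0,-15,0],
  [0,0,-15,0],
  [0,0,-15,0],
  [0,0,-15,0],
  [0,0,-10,0],
  [0,0,0,0],
  [0,0,0,0],
  [0,0,0,0],
  [0,0,0,0],
])

```text
clock: 3.98
tool_pos: [0.6491, 0.3135, 0.0679]
orientation: [-179.9, 0.1, -90.2]
force: [0.4, 0.4, 1.6]
opening: 0.0007
```

```bash
python3 - <<'E'
from h import *
s=take("side");print(s["obs"]["tool_pos"],s["obs"]["force"])
a=cv2.resize(s["image"][150:370,220:440,::-1],None,fx=2.7,fy=2.7,interpolation=cv2.INTER_CUBIC)
t=take("top");b=cv2.resize(t["image"][100:320,130:350,::-1],None,fx=2.7,fy=2.7)
cv2.imwrite("pics/s2.png",a);cv2.imwrite("pics/t2.png",b)
E
```

```text
[0.64905213 0.31353673 0.0678855 ] [0.39976951 0.38868329 1.56701492]
```

View pics/s2.png

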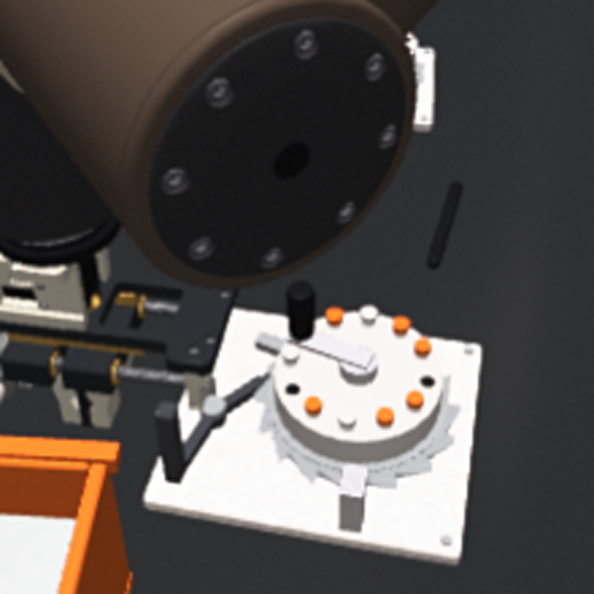

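jog_arm([
  [-8,-1,0,0],
  [-8,-1,0,0],
  [-6,0,0,0],
  [-4,0,0,0],
  [-3,0,0,0],
  [-3,0,0,0],
  [-3,0,0,0],
  [-3,0,0,0],
  [0,0,0,0],
  [0,0,0,0],
])

```text
clock: 4.92
tool_pos: [0.6104, 0.3112, 0.0668]
orientation: [-180.0, 0.0, -90.2]
force: [3.0, 1.6, 0.9]
opening: 0.0002
```

Contact (3 N). Push on.

jog_arm([
  [-3,0,0,0],
  [-3,0,0,0],
  [-3,0,0,0],
  [-3,0,0,0],
  [-3,0,0,0],
  [-2,0,0,0],
  [0,0,0,0],
  [0,0,0,0],
  [0,0,0,0],
  [0,0,0,0],
])

```text
clock: 5.75
tool_pos: [0.5935, 0.3111, 0.0665]
orientation: [180.0, -0.0, -90.2]
force: [0.5, -0.8, 0.1]
opening: 0.0003
```

```bash
python3 - <<'E'
from h import *
s=take("side");print(s["obs"]["tool_pos"],s["obs"]["force"])
a=cv2.resize(s["image"][240:360,250:410,::-1],None,fx=4,fy=4,interpolation=cv2.INTER_CUBIC)
cv2.imwrite("pics/s3.png",a)
E
```

```text
[0.59351456 0.31105411 0.06654767] [ 0.5163474  -0.82945982  0.14595726]
```

View pics/s3.png

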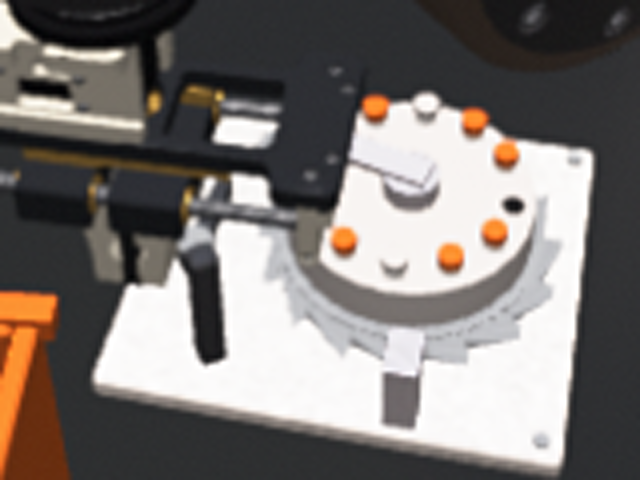

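jog_arm([
  [15,0,0,0],
  [20,0,0,0],
  [15,0,0,0],
  [0,0,15,0],
  [0,0,25,0],
  [0,0,25,0],
  [0,0,25,0],
  [0,0,30,0],
  [0,0,30,0],
  [0,0,0,0],
])

```text
clock: 6.63
tool_pos: [0.6463, 0.3123, 0.2243]
orientation: [-179.5, 0.3, -90.2]
force: [0.6, 0.9, 1.4]
opening: 0.0006
```

```bash
python3 - <<'E'
from h import *
s=take("side");w=take("wrist");print(s["obs"]["tool_pos"],s["obs"]["force"])
a=cv2.resize(s["image"][240:360,250:410,::-1],None,fx=4,fy=4,interpolation=cv2.INTER_CUBIC)
cv2.imwrite("pics/s4.png",a);cv2.imwrite("pics/w4.png",w["image"][:,:,::-1])
E
```

```text
[0.64629797 0.31225536 0.22429037] [0.58804718 0.92957991 1.3528682 ]
```

View pics/s4.png

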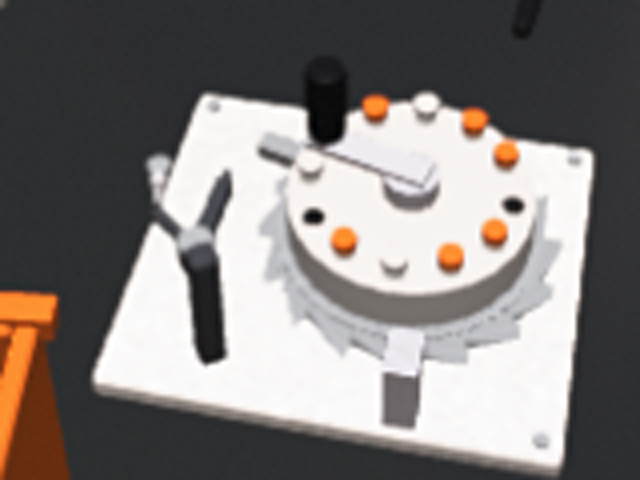

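View pics/w4.png

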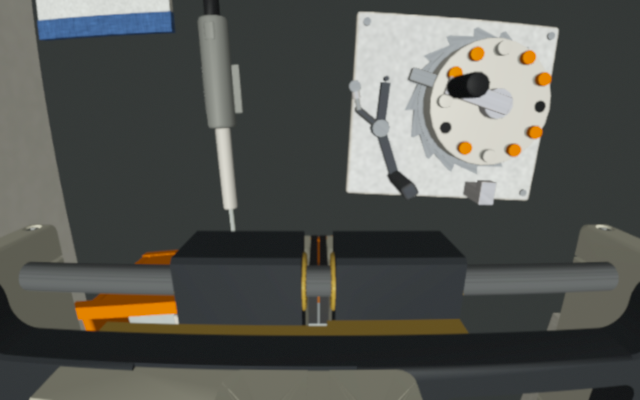

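jog_arm([
  [-24,-18,0,0],
  [-24,-18,0,0],
  [-24,-18,0,0],
  [-24,-18,0,0],
  [-24,-18,0,0],
  [-3,0,-20,0],
  [0,0,-25,0],
  [0,0,-25,0],
  [0,0,-15,0],
  [0,0,0,0],
], fingers=50)

```text
clock: 7.57
tool_pos: [0.5178, 0.2192, 0.1271]
orientation: [179.6, -0.2, -90.3]
force: [-0.1, -0.3, 0.1]
opening: 0.0498
```

```bash
python3 - <<'E'
from h import *
s=take("side");w=take("wrist");t=take("top");print(s["obs"]["tool_pos"],s["obs"]["force"],s["obs"]["opening"])
a=cv2.resize(s["image"][200:360,250:410,::-1],None,fx=3.5,fy=3.5,interpolation=cv2.INTER_CUBIC)
cv2.imwrite("pics/s5.png",a);cv2.imwrite("pics/w5.png",w["image"][:,:,::-1])
E
```

```text
[0.51781745 0.21919837 0.12710649] [-0.09504572 -0.34659954  0.06273152] 0.04981282474381652
```

View pics/s5.png

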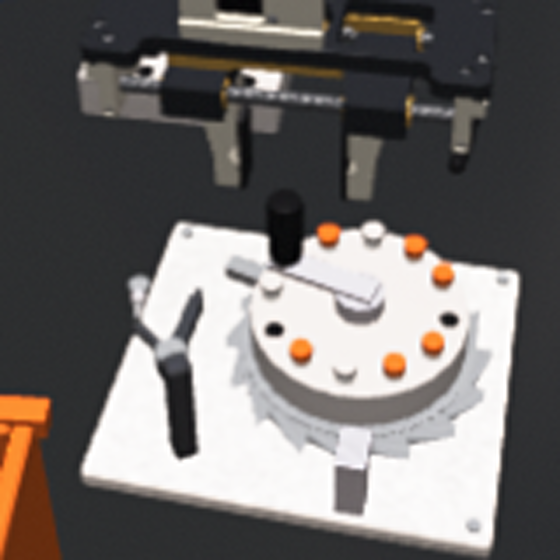

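View pics/w5.png

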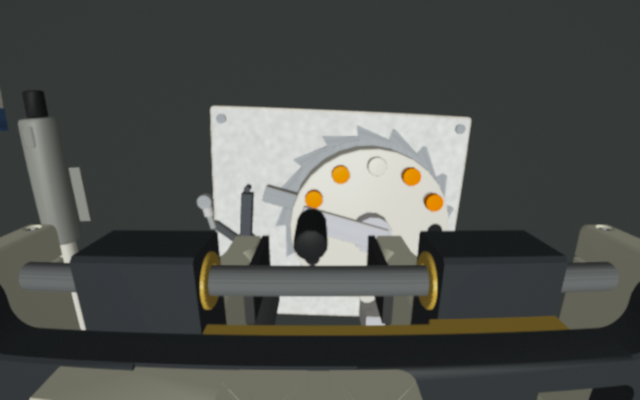

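```bash
python3 - <<'E'
from h import *
w=take("wrist")
cv2.imwrite("pics/w5c.png",cv2.resize(w["image"][170:330,220:420,::-1],None,fx=4,fy=4))
for p in ((311,248),(311,240)): print(plane(w,p,.117),plane(w,p,.072))
print(proj(w,[(.523,.222,.117),(.523,.222,.072)]))
E
```

```text
[0.52538992 0.22673836 0.117     ] [0.52644624 0.24636662 0.072     ]
[0.52534506 0.22189056 0.117     ] [0.52638977 0.24026367 0.072     ]
[[315.19099421 240.16877153]
 [315.67492225 215.31870486]]
```

View pics/w5c.png

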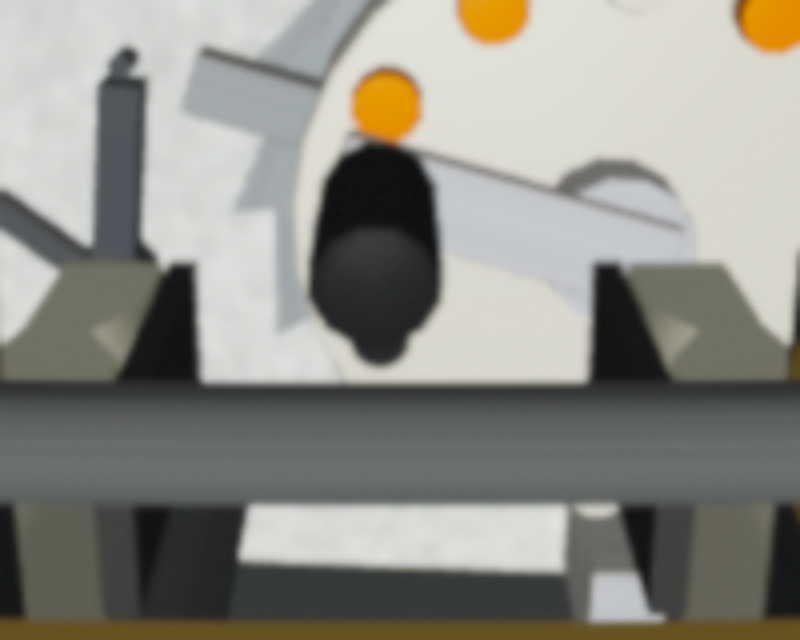

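jog_arm([
  [6,3,0,0],
  [0,0,0,0],
  [0,0,-10,0],
  [0,0,-10,0],
  [0,0,-10,0],
  [0,0,-10,0],
  [0,0,-7,0],
  [0,0,0,0],
  [0,0,0,0],
  [0,0,0,0],
])

```text
clock: 8.6
tool_pos: [0.5267, 0.2242, 0.0847]
orientation: [-180.0, -0.0, -90.2]
force: [0.1, -0.6, 0.4]
opening: 0.0501
```

jog_arm([
  [0,0,0,0],
  [0,0,0,0],
  [0,0,0,0],
  [0,0,0,0],
  [0,0,0,0],
  [0,0,0,0],
  [0,0,0,0],
  [0,0,0,0],
  [0,0,0,0],
  [0,0,0,0],
], fingers=10)

```text
clock: 9.43
tool_pos: [0.5246, 0.2236, 0.0846]
orientation: [179.8, -0.1, -90.2]
force: [-8.4, 1.0, 6.3]
opening: 0.019
```

jog_arm([
  [-1,0,0,0],
  [-1,0,0,0],
  [0,1.6,0,0],
  [0,1.6,0,0],
  [0,1.6,0,0],
  [0,1.6,0,0],
  [0,1.6,0,0],
  [0,1.6,0,0],
  [0,0,0,0],
  [0,0,0,0],
])

```text
clock: 10.27
tool_pos: [0.5253, 0.2345, 0.0848]
orientation: [-179.9, 0.1, -90.2]
force: [5.4, 0.1, -2.3]
opening: 0.0193
```

jog_arm([
  [0,1.6,0,0],
  [0,1.6,0,0],
  [-0.2,1.6,0,0],
  [-0.2,1.5,0,0],
  [-0.3,1.5,0,0],
  [-0.4,1.5,0,0],
  [-0.5,1.5,0,0],
  [-0.5,1.5,0,0],
  [-0.6,1.4,0,0],
  [-0.6,1.4,0,0],
])

```text
clock: 11.1
tool_pos: [0.5222, 0.2499, 0.0848]
orientation: [-179.9, 0.1, -90.2]
force: [6.9, 1.2, -2.8]
opening: 0.0192
```

jog_arm([
  [-0.4,1.4,0,0],
  [-0.5,1.4,0,0],
  [-0.6,1.4,0,0],
  [-0.7,1.4,0,0],
  [-0.8,1.3,0,0],
  [-0.9,1.3,0,0],
  [-0.9,1.3,0,0],
  [-1,1.2,0,0],
  [-1,1.2,0,0],
  [-1.1,1.1,0,0],
])

```text
clock: 11.93
tool_pos: [0.5141, 0.2632, 0.0848]
orientation: [-179.9, 0.1, -90.2]
force: [5.3, 2.2, -2.8]
opening: 0.0192
```

jog_arm([
  [-1.1,1.1,0,0],
  [-1.1,1.1,0,0],
  [-1.2,1.1,0,0],
  [-1.2,1,0,0],
  [-1.2,1,0,0],
  [-1.3,0.9,0,0],
  [-1.3,0.9,0,0],
  [-1.3,0.8,0,0],
  [-1.4,0.8,0,0],
  [-1.4,0.7,0,0],
])

```text
clock: 12.77
tool_pos: [0.5016, 0.2732, 0.0848]
orientation: [-179.9, 0.2, -90.2]
force: [3.5, 4.4, -3.6]
opening: 0.0192
```

jog_arm([
  [-1.4,0.7,0,0],
  [-1.4,0.7,0,0],
  [-1.5,0.6,0,0],
  [-1.5,0.6,0,0],
  [-1.5,0.6,0,0],
  [-1.5,0.5,0,0],
  [-1.5,0.4,0,0],
  [-1.5,0.4,0,0],
  [-1.5,0.3,0,0],
  [-1.5,0.2,0,0],
])

```text
clock: 13.6
tool_pos: [0.4864, 0.2781, 0.0848]
orientation: [-179.9, 0.2, -90.2]
force: [2.1, 4.1, -2.3]
opening: 0.0192
```

jog_arm([
  [-1,0.1,0,0],
  [-1,0.1,0,0],
  [-1,0,0,0],
  [0,0,0,0],
  [0,0,0,0],
  [0,0,0,0],
  [0,0,0,0],
  [0,0,0,0],
  [0,0,0,0],
  [0,0,0,0],
])

```text
clock: 14.43
tool_pos: [0.4832, 0.2784, 0.0848]
orientation: [-179.9, 0.2, -90.2]
force: [0.0, 6.3, -1.1]
opening: 0.0194
```

```bash
python3 - <<'E'
from h import *
s=take("side");t=take("top");print(s["obs"]["tool_pos"],s["obs"]["force"])
cv2.imwrite("pics/s6.png",cv2.resize(s["image"][200:360,250:410,::-1],None,fx=3.5,fy=3.5,interpolation=cv2.INTER_CUBIC))
E
```

```text
[0.48318    0.27838585 0.08478184] [ 0.04428291  6.3273652  -1.08282603]
```

View pics/s6.png

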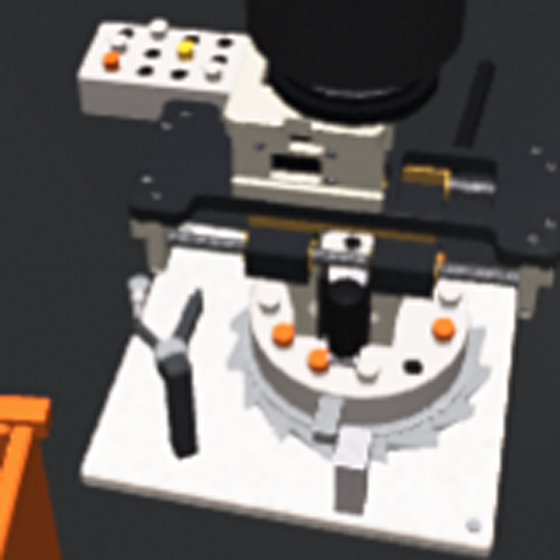

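jog_arm([
  [-0.6,0,0,0],
  [-0.6,0,0,0],
  [-0.6,0,0,0],
  [-0.6,0,0,0],
  [-0.6,0,0,0],
  [0,0,0,0],
  [0,0,0,0],
  [0,0,0,0],
  [0,0,0,0],
  [0,0,0,0],
])

```text
clock: 15.37
tool_pos: [0.4822, 0.2785, 0.0848]
orientation: [-179.8, 0.2, -90.2]
force: [12.2, 3.2, -8.3]
opening: 0.0193
```

jog_arm([
  [0.8,0,0,0],
  [0.8,0,0,0],
  [0.4,0,0,0],
  [0,0,0,0],
  [0,0,0,0],
  [0,0,0,0],
  [0,0,0,0],
  [0,0,0,0],
  [0,0,0,0],
  [0,0,0,0],
])

```text
clock: 16.2
tool_pos: [0.4824, 0.2784, 0.0848]
orientation: [-179.9, 0.2, -90.2]
force: [1.6, 6.1, -2.8]
opening: 0.0194
```

jog_arm([
  [0,0,0,0],
  [0,0,0,0],
  [0,0,0,0],
  [0,0,0,0],
  [0,0,0,0],
  [0,0,0,0],
  [0,0,0,0],
  [0,0,0,0],
  [0,0,0,0],
  [0,0,0,0],
], fingers=50)

```text
clock: 17.03
tool_pos: [0.4819, 0.2764, 0.0846]
orientation: [180.0, -0.0, -90.2]
force: [-0.5, 0.4, 0.5]
opening: 0.0498
```

jog_arm([
  [0,0,5,0],
  [0,0,10,0],
  [0,0,15,0],
  [0,0,20,0],
  [0,0,25,0],
  [0,0,25,0],
  [0,0,25,0],
  [0,0,15,0],
  [0,0,0,0],
  [0,0,0,0],
])

```text
clock: 17.87
tool_pos: [0.4823, 0.2768, 0.2265]
orientation: [-179.9, 0.1, -90.2]
force: [-0.2, 0.0, -0.7]
opening: 0.05
```

```bash
python3 - <<'E'
from h import *
s=take("side");t=take("top");w=take("wrist");print(s["obs"]["tool_pos"],s["obs"]["force"])
cv2.imwrite("pics/s7.png",cv2.resize(s["image"][130:360,250:410,::-1],None,fx=2.6,fy=2.6,interpolation=cv2.INTER_CUBIC))
cv2.imwrite("pics/w7.png",w["image"][:,:,::-1])
E
```

```text
[0.48228578 0.27678391 0.22652674] [-0.18881248  0.02102892 -0.72991944]
```

View pics/s7.png

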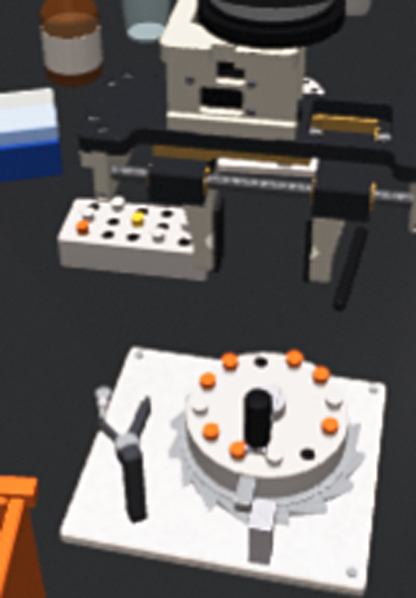

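View pics/w7.png

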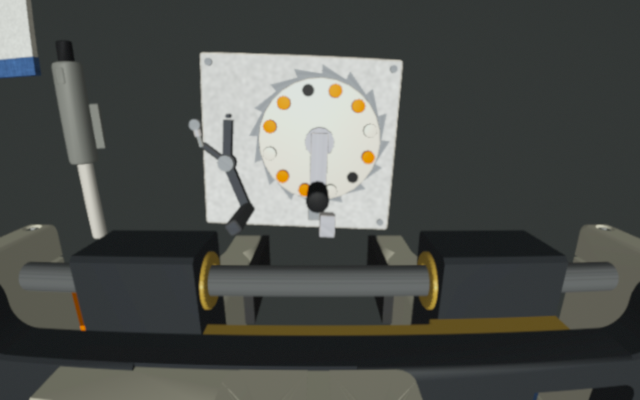

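```bash
python3 - <<'E'
from h import *
w=take("wrist")
k=plane(w,(317,200),.117);c=plane(w,(319,141.5),.054);p=plane(w,(327,227),.052)
print(k,c,p); ang=lambda v:np.degrees(np.arctan2(v[1],v[0]))
print(ang(k-c),ang(p-c)-ang((-12,93))+90)
cv2.imwrite("pics/w7c.png",cv2.resize(w["image"][40:240,180:420,::-1],None,fx=3,fy=3))
print(w["obs"]["clock"])
E
```

```text
[0.48285901 0.27883401 0.117     ] [0.48079457 0.23678583 0.054     ] [0.47261726 0.32622336 0.052     ]
87.18920215701083 87.87167007635128
18.0167
```

View pics/w7c.png

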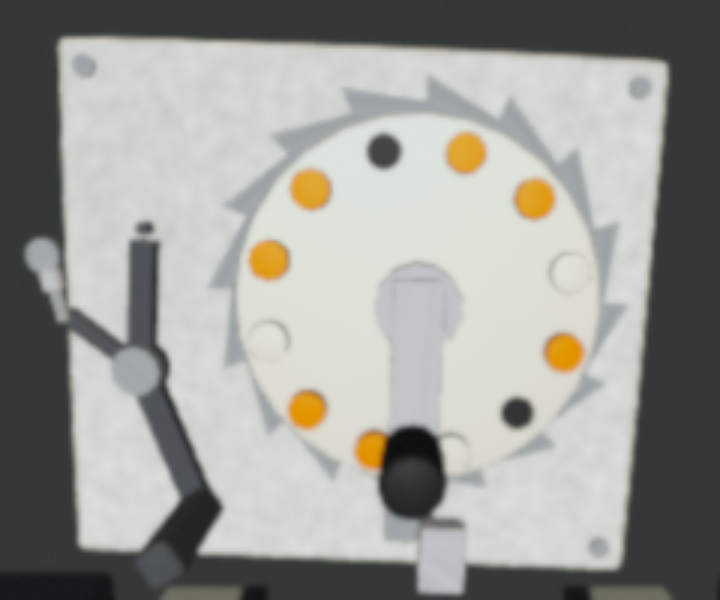

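The knob is within about 1° of home, the lug is against the stop, and the pawl is off. The gripper is clear of everything.

```bash
python3 -c "
from plant import *
print(close_job())"
```

```text
the job is handed in; nothing more can be done
None
```

The larger carousel is back at its start, and I handed the job in at about 18 s on the robot's clock (limit 53 s).

- **Pawl:** I pushed the thumb tab towards the drum's -x side with closed fingers. The force peaked at about 3 N, then fell away as the spring threw the pawl over. The side and wrist pictures showed the tip well clear of the teeth, and it was still off in the last pictures.
- **Drum:** I gripped the crank knob and eased the drum about 100° counter-clockwise at roughly 0.4 rad/s. The force at the knob then rose to about 12 N with only 1 mm of movement, which I took as the lug meeting the stop. I relaxed the push before opening the fingers and lifting clear.
- **Last checks:** The final wrist picture put the knob at 87.2°, against 87.9° expected for home, so about 0.01 rad off where 0.17 is allowed. The lug was up against the post, and the tool force was near zero after I let go.
- **Calibration:** The side and top cameras disagreed by up to about 6 mm on some points. The wrist picture agreed with the knob position I used.
- **Smaller carousel:** The arm never went near it. I did not take a separate picture to confirm it was unchanged.

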